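# Unlock the white bangle stand and present it

## Robot

A 6-joint arm with a two-finger parallel gripper is mounted at the origin on the work surface. World frame = base frame: x ahead of the robot, y to its left, z up, the work surface at z = 0. Lengths are in m, angles in degrees, forces in N, time in s.
With the tool pointing down it reaches from about 0.375 to 0.9 m from the base axis. Payload 3.1 kg.
Tool frame: the origin (TCP) lies on the centre line of the jaws, within the pads' length; the fingertips stand 11 mm ahead of it and the grasp point (between the pads) lies 8 mm behind it; z points along the fingers, y is the line along which they close (so a half turn about z gives the same grasp; the last joint's range is limited). The gripper opens to 87 mm and grips with 3 to 60 N. Pads are 19 mm wide; open, the fingers measure 117 mm over their backs; the gripper's body (75 mm by 190 mm) begins 51 mm behind the grasp point.
Start: joints at [-85.399, 30.224, 82.088, -0, 67.689, -10.227], TCP at [0.16, -0.604, 0.2] pointing down, gripper open.
Joint ranges: [-176.69, 176.69], [-43.24, 126.21], [12.49, 139.97], [-82, 262], [0, 151.66], [-163.58, 163.58]. Speed limits (degrees/s): [159.86, 159.86, 180, 180, 180, 180].

## Interface

Orientations are given as a 3x3 rotation matrix whose columns are the frame's x, y, z axes.
In Python, from rig import * gives the robot as it stands.
- The arm moves only by the shell command python3 -m inch 'ROWS'. ROWS is JSON, a list of rows, each an object of numbers: "gripper": the opening in per cent of the stroke, from 0 (shut) to 100 (fully open); "dx", "dy", "dz": the shift along the tool's x, y, z in mm; "turn": the turn about the tool's z in rad. A call has 1 to 12 rows; each row is the pose to reach, as a shift and turn from the pose commanded when the call began, along the tool's axes at that moment; what a row does not reach only later rows make up. A row lasts 1/10 s, in which the tool goes at most 50 mm and 8.59 degrees, less where a joint would pass 70% of its speed; a pose out of reach is approached as far as the arm can. A call with a gripper value outside its range is refused whole. The fingers move at their own pace and stop on an object; the grip force is fixed at half the most. Time passes only in rows, so rows that repeat a pose let the fingers close. It gives the time, the measured TCP pose, the force and the opening at its end, in the units of the state.
- read_state(): the state, without advancing time (a new reading comes with each control period).
- capture(name): name is "scene" or "top"; returns the picture (384x512x3 uint8, red, green, blue); there is no depth.
- get_calibration(name): a dict with "camera_matrix" (3x3 intrinsics, pixels), "k1" (the pictures are not rectified: a ray, as slopes to the right and down, at radius r is drawn at 1 + k1 r^2 times it, then the intrinsics apply), "world_to_cam" (4x4, takes a point from world to camera coordinates). Camera axes: x right, y down, z forward; pixel columns grow to the right and rows downward; lengths in m; the calibration is good to about 2 mm. A picture is of the moment at which its call begins. get_calibration takes no time and is no camera call.
- hand_in(): hands the job in, once; it reports no verdict.
Trained networks look in the newest picture that a camera, given by its name, has taken for a name from the list of things; names that differ only in an ending like _2 or _b are one class to them, and where a whole thing is asked for, a point or a joint stands for the part that bears it (a point fixed in the world has none). Each returns a list of dicts, best first, with "score" (0 to 1); they miss things now and then, are a little off and sometimes report something else, mostly with a low value. They report only what shows in the picture. A call takes as long as a camera call.
- recognise(camera, query): "extent" ([centre column, centre row, width, height] in pixels, round what is visible of it).
The state is a dict: "time_s": time; "joint_positions": joint angles; "qvel": joint speeds; "tau": joint torques, N m; "position": TCP position; "tcp_rot": TCP orientation; "force": force on the tool from outside, world axes, zero at the start; "moment": the same for the moment, N m; "opening": opening from 0.0 (shut) to 1.0 (fully open).
Only numpy, scipy, OpenCV 4.12 (cv2) and the standard library are available. Lean on these libraries where they do the work, as an engineer would, in place of code of your own. Each camera call takes 0.05 s, during which the arm holds its last target. There are 200 camera calls.

## Task

A customer wants to see the bangle stand with the white bangles, which is locked in its dock on the shop counter. Pull up the red sprung plunger knob of that stand's dock and twist it about a quarter turn so that it stays latched open, then slide the stand out from under the bridge and set it down gently, upright, in the middle of the round blue pad. Leave the knob latched open and the other bangle stand locked where it is.

Things in the scene. Friction and masses are not known exactly. Their poses are not given: they have to be found in the camera images.
- knob: Red fin (mm), 40 long (x), 12 thick, 30 tall, on the plunger of the white stand's dock. Origin: centre of its underside, 58 above the counter when locked, x then as the stand's; z up. Below: 26 wide brass sleeve, top at 55. Spring 5-9 N down. Pulls up 24 at most; turns only when lifted over 14 (lift 20), either way, stop at 89 deg. Let go past 45 deg (aim 75) it stays latched 14 up
- stand: White-bangle stand (mm, 0.25 kg): 80x80x10 plate, drum 77 wide to 46 high, grey grip post 26x26 (sides along x, y) from 46 to 91. Origin: centre of plate's underside; z up; x along its 36 wide tongue, which ends at x=86. Docked: underside 12 above the counter, tongue pinned at x=66 under the bridge; slides out level along own -x, 45 or more, 2 side play, 2.5 upward; then lifts free
- pad: Round blue presentation pad fixed on the counter, 150 mm diameter, 6 mm thick. Origin: centre of its underside, on the counter; z up.
- other_stand: Bystander: the same stand but with purple bangles, pinned in a dock of the same kind with its own red knob. Same sizes (mm) and frame as the white-bangle stand. Leave it in place.

How it is judged:
By the outcome, as a careful person would: the job done as asked, in the order asked, and still so for the second after the job is handed in, with the robot touching nothing.
It also fails if it takes over 61 s, if anything falls off the work surface, if the arm or the gripper's body presses on something with over 40 N, if the wrist force passes 120 N, or if a joint passes its speed limit or range.

## Working session

There is one attempt and no reset: what is moved stays moved. The work goes in short steps, Python scripts to look and compute and a shell command to move; the robot and the scene stay as the last step left them, time stands still between calls to the robot, and variables do not carry over. Pictures are saved under pics/ and viewed, on a budget of 10 in all, crops included, one or two more only if the job needs it, and the job is handed in when it is done.

```bash
ls; mkdir -p pics
python3 - <<'E'
from rig import *
import cv2,numpy as np
for n in("scene","top"):
    im=capture(n); cv2.imwrite(f"pics/{n}0.png",im[:,:,::-1])
    c=get_calibration(n); print(n,np.round(c["camera_matrix"],1).tolist(),c["k1"],np.round(c["world_to_cam"],3).tolist())
    for q in("knob","stand","pad","other_stand"):
        print(q,[(round(d["score"],2),np.round(d["extent"],1).tolist()) for d in recognise(n,q)])
s=read_state();print(s["time_s"],s["position"],s["tcp_rot"],s["force"])
E
```

```text
pics
scene [[423.4, 0.0, 258.5], [0.0, 423.4, 196.7], [0.0, 0.0, 1.0]] -0.06758875540112708 [[-0.53, 0.848, 0.002, 0.3], [0.67, 0.42, -0.612, -0.301], [-0.52, -0.323, -0.791, 1.296], [0.0, 0.0, 0.0, 1.0]]
knob [(0.52, [378.6, 270.3, 16.4, 24.4])]
stand [(0.65, [384.6, 255.9, 45.3, 46.2])]
pad [(0.87, [264.9, 220.6, 62.1, 48.8]), (0.44, [384.7, 257.7, 45.0, 41.6])]
other_stand [(0.87, [193.2, 161.4, 32.9, 38.0])]
top [[437.4, 0.0, 253.4], [0.0, 437.4, 185.7], [0.0, 0.0, 1.0]] -0.08832623720879926 [[-0.011, -1.0, -0.003, 0.001], [-0.991, 0.011, -0.134, 0.534], [0.134, 0.002, -0.991, 0.917], [0.0, 0.0, 0.0, 1.0]]
knob [(0.66, [118.2, 172.6, 10.3, 17.3])]
stand [(0.92, [121.7, 207.5, 41.6, 41.2])]
pad [(0.68, [252.6, 189.6, 67.6, 62.1])]
other_stand [(0.59, [361.4, 204.1, 40.9, 41.5])]
0.5 [ 0.1599742  -0.60414117  0.1995217 ] [[ 9.66699153e-01  2.55915509e-01 -3.09913477e-07]
 [ 2.55915509e-01 -9.66699152e-01  4.87612368e-05]
 [ 1.21791636e-05 -4.72167579e-05 -9.99999999e-01]] [ 0.44634297  0.13054507 -0.12915164]
```

Run:
```python
import cv2
a=cv2.imread("pics/top0.png"); cv2.imwrite("pics/t0c.png",cv2.resize(a[130:260,60:190],None,fx=4.6,fy=4.6,interpolation=cv2.INTER_CUBIC))
```

```text
(no output)
```

View pics/scene0.png

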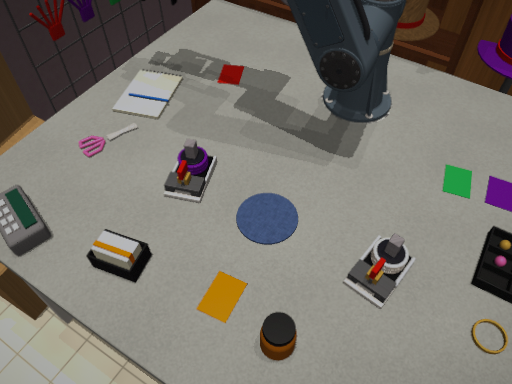

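View pics/top0.png

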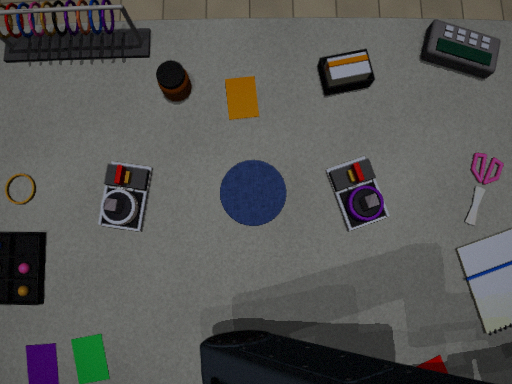

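The scene view shows the white stand at about (390,255) with its red knob at (378,268), the pad at (267,218) and the purple stand at (193,160). In the top view they are at (120,207), (118,173), (253,192) and (367,202).

View pics/t0c.png

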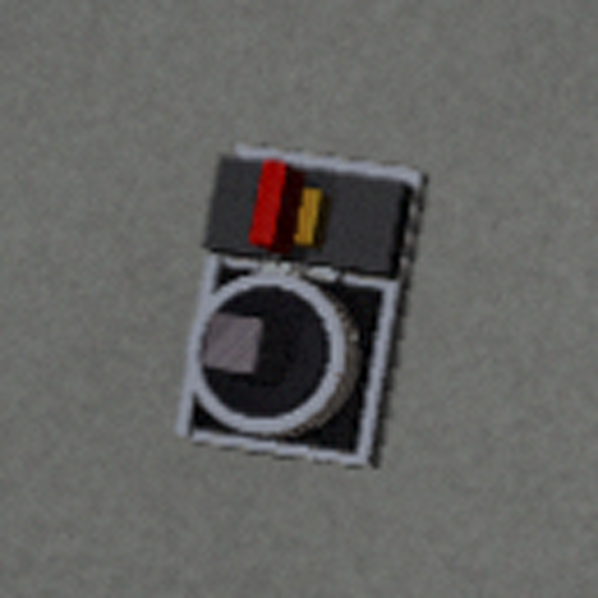

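```bash
cat > h.py <<'E'
from rig import *
import cv2,numpy as np
from scipy.optimize import least_squares
C={n:get_calibration(n) for n in("scene","top")}
def proj(n,P):
    c=C[n];M=np.array(c["world_to_cam"]);q=np.atleast_2d(P)@M[:3,:3].T+M[:3,3]
    s=q[:,:2]/q[:,2:];s=s*(1+c["k1"]*(s**2).sum(1,keepdims=True));K=np.array(c["camera_matrix"])
    return s@K[:2,:2].T+K[:2,2]
def unproj(n,px,z):
    return least_squares(lambda p:(proj(n,[[p[0],p[1],z]])[0]-px),[.5,0]).x
def box(x,y,z,yaw,l,w,h):
    c,s=np.cos(yaw),np.sin(yaw)
    return np.array([[x+c*a-s*b,y+s*a+c*b,z+d] for a in(-l/2,l/2) for b in(-w/2,w/2) for d in(0,h)])
def feat(m):
    a=m["m00"];return np.array([m["m10"]/a,m["m01"]/a,m["mu20"]/a,m["mu11"]/a,m["mu02"]/a])
def hullfeat(n,P): return feat(cv2.moments(cv2.convexHull(proj(n,P).astype(np.float32))))
def mask(im,kind,ext,pad=6):
    i=im.astype(int);r,g,b=i[...,0],i[...,1],i[...,2]
    m={"red":(r>90)&(g<.35*r)&(b<.35*r),"blue":(b>1.35*r)&(b>g*1.15)&(b>50)}[kind]
    w=np.zeros_like(m);x,y,ww,hh=ext
    w[int(y-hh/2-pad):int(y+hh/2+pad),int(x-ww/2-pad):int(x+ww/2+pad)]=1
    return (m&w).astype(np.uint8)
def fitfin(ims,exts,z=None,p0=(.57,.3,0.05)):
    F={n:feat(cv2.moments(mask(ims[n],"red",exts[n]),True)) for n in ims}
    W=np.array([1,1,.3,.3,.3])
    if z is None: f=lambda p:np.concatenate([(hullfeat(n,box(p[0],p[1],p[3],p[2],.04,.012,.03))-F[n])*W for n in ims]);p0=(*p0,.06)
    else: f=lambda p:np.concatenate([(hullfeat(n,box(p[0],p[1],z,p[2],.04,.012,.03))-F[n])*W for n in ims])
    r=least_squares(f,p0,x_scale=[.01,.01,.1,.01][:len(p0)],diff_step=1e-4);return r.x,r.fun.round(2)
E
python3 - <<'E'
from h import *
ims={n:cv2.imread(f"pics/{n}0.png")[:,:,::-1] for n in C}
ex={"scene":(378.6,270.3,16,24),"top":(118.2,172.6,10,17)}
for n in C: print(n,mask(ims[n],"red",ex[n]).sum())
for p0 in((.57,.3,0.),(.57,.3,.3),(.57,.3,-.3)):
  print(fitfin(ims,ex,.058,p0))
print(fitfin(ims,ex))
pe={"scene":(264.9,220.6,62,49),"top":(252.6,189.6,68,64)}
for n in C:
    m=mask(ims[n],"blue",pe[n]);f=feat(cv2.moments(m,True));print("pad",m.sum(),f[:2],unproj(n,f[:2],.006))
k=lambda u,v:np.array([60+u/4.6-.5,130+v/4.6-.5])
print("post",unproj("top",k(234,345),.103))
for q in((240,150),(425,176),(375,465),(182,433)): print("base",unproj("top",k(*q),.012))
E
```

```text
scene 109
top 93
(array([ 0.55542471,  0.28176912, -0.00450161]), array([-0.01,  1.71,  0.28, -1.83,  5.62,  0.59,  1.14,  1.45,  1.54,
        2.21]))
(array([ 0.55497579,  0.28138841, -0.22522272]), array([-0.1 ,  1.43,  2.74, -2.19,  2.49,  0.77,  1.34,  1.98, -0.09,
        1.35]))
(array([ 0.55497229,  0.28137994, -0.22637075]), array([-0.1 ,  1.43,  2.75, -2.19,  2.48,  0.78,  1.34,  1.99, -0.1 ,
        1.35]))
(array([ 0.55610782,  0.28060222, -0.24021404,  0.06400708]), array([ 0.  ,  0.26,  2.99, -2.24,  2.41,  0.28,  0.35,  2.09, -0.2 ,
        1.4 ]))
pad 2482 [266.75141015 218.16398066] [0.53109689 0.00120002]
pad 3427 [252.58126641 192.46863146] [ 0.52270416 -0.00234182]
post [0.48949454 0.28696388]
base [0.5949327  0.31761844]
base [0.58064206 0.22463933]
base [0.43935149 0.24629974]
base [0.45535463 0.34191821]
```

```bash
cat >> h.py <<'E'
def mask(im,kind,ext,pad=6):
    i=im.astype(int);r,g,b=i[...,0],i[...,1],i[...,2]
    m={"red":(r>28)&(g<.5*r)&(b<.5*r),"blue":(b>1.35*r)&(b>g*1.15)&(b>35)}[kind]
    w=np.zeros_like(m);x,y,ww,hh=ext
    w[int(y-hh/2-pad):int(y+hh/2+pad),int(x-ww/2-pad):int(x+ww/2+pad)]=1
    return (m&w).astype(np.uint8)
T=np.linspace(0,2*np.pi,60)
def cyl(x,y,r,z0,z1): return np.array([[x+r*np.cos(t),y+r*np.sin(t),z] for t in T for z in(z0,z1)])
E
python3 - <<'E'
from h import *
ims={n:cv2.imread(f"pics/{n}0.png")[:,:,::-1] for n in C}
ex={"scene":(378.6,270.3,16,24),"top":(118.2,172.6,10,17)}
for n in C: print(n,mask(ims[n],"red",ex[n]).sum(), "cam",-np.array(C[n]["world_to_cam"])[:3,:3].T@np.array(C[n]["world_to_cam"])[:3,3])
print(fitfin(ims,ex,.058,(.55,.28,-.16)));print(fitfin(ims,ex,None,(.55,.28,-.16)))
for n in C:print(n,fitfin({n:ims[n]},ex,.058,(.55,.28,-.16)))
pe={"scene":(264.9,220.6,62,49),"top":(252.6,189.6,68,64)}
for n in C:
    m=mask(ims[n],"blue",pe[n]);f=feat(cv2.moments(m,True))
    r=least_squares(lambda p:hullfeat(n,cyl(*p,.075,0,.006))[:2]-f[:2],[.52,0],diff_step=1e-4,x_scale=.01);print("pad",m.sum(),r.x,hullfeat(n,cyl(*r.x,.075,0,.006))-f)
print("base origin in scene",proj("scene",[[0,0,0],[0,0,.1]]).round(1))
E
```

```text
scene 158 cam [1.03471079 0.29112567 0.84036664]
top 160 cam [ 0.40621275 -0.00609194  0.9805823 ]
(array([ 0.55665752,  0.2797945 , -0.14115715]), array([ 0.27, -0.43,  0.24,  0.05,  0.03,  0.04, -0.44,  0.39,  0.08,
        0.65]))
(array([ 0.55620292,  0.28010769, -0.13964707,  0.05556941]), array([ 0.23,  0.04,  0.2 ,  0.08,  0.  ,  0.24, -0.04,  0.37,  0.1 ,
        0.6 ]))
scene (array([ 0.55785766,  0.27970346, -0.1342929 ]), array([-0.  , -0.01,  0.17,  0.05,  0.13]))
top (array([ 0.55570186,  0.27985754, -0.16954607]), array([ 0.  ,  0.  ,  0.48, -0.12,  0.52]))
pad 2482 [ 0.52658928 -0.00150208] [8.90190677e-08 6.27905621e-07 6.29389004e+00 1.39790355e-01
 8.74173372e+00]
pad 3427 [ 0.52353839 -0.00232546] [ 2.26745584e-07 -2.55305110e-07  3.48753703e+00  2.65302040e-01
  4.69376610e+00]
base origin in scene [[355.8  99.1]
 [361.9  71.9]]
```

```bash
cat >> h.py <<'E'
def go(x,y,z,yawdeg=None):
    s=read_state();R=np.array(s["tcp_rot"]);d=R.T@(np.array([x,y,z])-s["position"])*1000
    a=np.degrees(np.arctan2(R[1,0],R[0,0]))
    t=0 if yawdeg is None else np.radians((a-yawdeg+180)%360-180)
    print("d",d.round(1),"turn",round(t,4),"yaw",a.round(2),"pos",np.round(s["position"],4),"j6",np.round(s["joint_positions"][5],1),"F",np.round(s["force"],1),"open",s["opening"],"t",s["time_s"])
E
python3 -c "
from h import *
go(.55,-.2,.22,-8.6)"
```

```text
d [ 480.5 -290.9  -20.5] turn 0.4089 yaw 14.83 pos [ 0.16   -0.6041  0.1995] j6 -10.2 F [ 0.4  0.1 -0.1] open 0.9995478733043289 t 0.5
```

```bash
python3 -m inch '[{"dx":480,"dy":-291,"dz":-20,"turn":0.41,"gripper":55},{"dx":480,"dy":-291,"dz":-20,"turn":0.41,"gripper":55},{"dx":480,"dy":-291,"dz":-20,"turn":0.41,"gripper":55},{"dx":480,"dy":-291,"dz":-20,"turn":0.41,"gripper":55},{"dx":480,"dy":-291,"dz":-20,"turn":0.41,"gripper":55},{"dx":480,"dy":-291,"dz":-20,"turn":0.41,"gripper":55},{"dx":480,"dy":-291,"dz":-20,"turn":0.41,"gripper":55},{"dx":480,"dy":-291,"dz":-20,"turn":0.41,"gripper":55},{"dx":480,"dy":-291,"dz":-20,"turn":0.41,"gripper":55},{"dx":480,"dy":-291,"dz":-20,"turn":0.41,"gripper":55},{"dx":480,"dy":-291,"dz":-20,"turn":0.41,"gripper":55},{"dx":480,"dy":-291,"dz":-20,"turn":0.41,"gripper":55}]'; python3 -c "
from h import *
go(.5567,.2798,.18,-8.6)"
```

```text
time_s: 1.7
position: [0.5527, -0.1961, 0.22]
tcp_rot: [[0.989, -0.146, 0.003], [-0.146, -0.989, 0.001], [0.002, -0.001, -1.0]]
force: [-0.6, -0.1, 0.9]
opening: 0.549
d [ -65.4 -471.4   40.3] turn 0.004 yaw -8.37 pos [ 0.5527 -0.1961  0.22  ] j6 67.8 F [-0.6 -0.1  0.9] open 0.5494991966807784 t 1.7
```

```bash
python3 -m inch '[{"dx":-65,"dy":-471,"dz":40},{"dx":-65,"dy":-471,"dz":40},{"dx":-65,"dy":-471,"dz":40},{"dx":-65,"dy":-471,"dz":40},{"dx":-65,"dy":-471,"dz":40},{"dx":-65,"dy":-471,"dz":40},{"dx":-65,"dy":-471,"dz":40},{"dx":-65,"dy":-471,"dz":40},{"dx":-65,"dy":-471,"dz":40},{"dx":-65,"dy":-471,"dz":40},{"dx":-65,"dy":-471,"dz":40},{"dx":-65,"dy":-471,"dz":40}]'; python3 -c "
from h import *
im=capture('scene');go(.5567,.2798,.11,-8.6)
cv2.imwrite('pics/s1.png',cv2.resize(im[150:330,280:480],None,fx=3,fy=3,interpolation=cv2.INTER_CUBIC)[:,:,::-1])
print(proj('scene',[[*read_state()['position'][:2],read_state()['position'][2]-.011]]))"
```

```text
d [ -65.2 -471.8  110.1] turn 0.004 yaw -8.37 pos [ 0.5523 -0.1966  0.2198] j6 67.8 F [0.3 0.2 1.2] open 0.5514068651725463 t 1.75
[[184.70441184 130.95021729]]invalid input
```

View pics/s1.png

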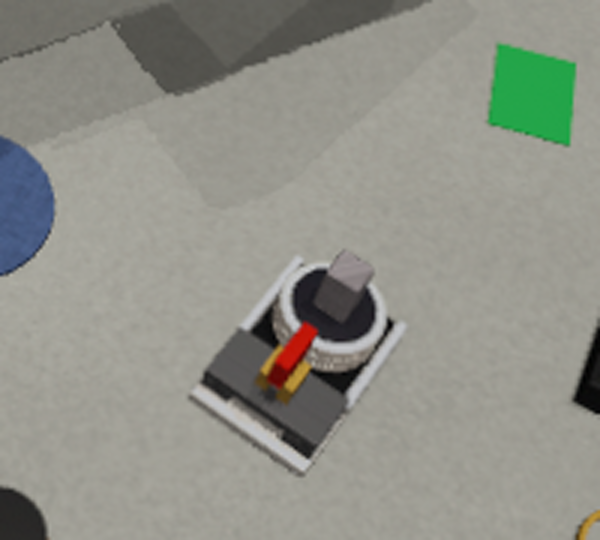

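The crop shows the stand still docked, with the fin at crop (293,353) over the brass sleeve. The arm did not move because the rows were refused, so I'll give every key.

```bash
python3 -m inch '[{"dx":-65,"dy":-471,"dz":40,"turn":0,"gripper":55},{"dx":-65,"dy":-471,"dz":40,"turn":0,"gripper":55},{"dx":-65,"dy":-471,"dz":40,"turn":0,"gripper":55},{"dx":-65,"dy":-471,"dz":40,"turn":0,"gripper":55},{"dx":-65,"dy":-471,"dz":40,"turn":0,"gripper":55},{"dx":-65,"dy":-471,"dz":40,"turn":0,"gripper":55},{"dx":-65,"dy":-471,"dz":40,"turn":0,"gripper":55},{"dx":-65,"dy":-471,"dz":40,"turn":0,"gripper":55},{"dx":-65,"dy":-471,"dz":40,"turn":0,"gripper":55},{"dx":-65,"dy":-471,"dz":40,"turn":0,"gripper":55},{"dx":-65,"dy":-471,"dz":40,"turn":0,"gripper":55},{"dx":-65,"dy":-471,"dz":40,"turn":0,"gripper":55}]'; python3 -c "
from h import *
im=capture('scene');go(.5567,.2798,.11,-8.6)
cv2.imwrite('pics/s2.png',cv2.resize(im[150:330,280:480],None,fx=3,fy=3,interpolation=cv2.INTER_CUBIC)[:,:,::-1])
print(proj('scene',[[*read_state()['position'][:2],read_state()['position'][2]-.011]]))"
```

```text
time_s: 2.95
position: [0.5561, 0.2742, 0.1792]
tcp_rot: [[0.989, -0.15, -0.001], [-0.15, -0.989, -0.001], [-0.001, 0.002, -1.0]]
force: [0.2, -0.2, 0.7]
opening: 0.549
d [-0.5 -6.3 69.4] turn -0.0022 yaw -8.73 pos [0.5562 0.2736 0.1794] j6 114.7 F [ 0.5  0.1 -0.4] open 0.5497438229608316 t 3.0
[[385.67192233 241.28915189]]
```

View pics/s2.png

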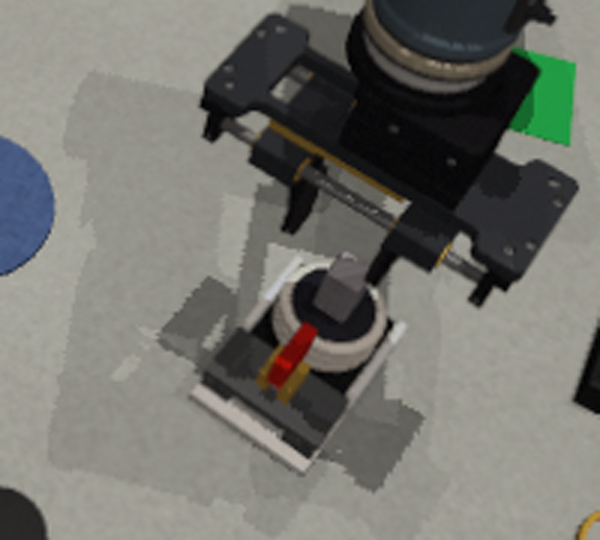

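```bash
python3 -m inch '[{"dx":0,"dy":-6,"dz":35,"turn":0,"gripper":55},{"dx":0,"dy":-6,"dz":67,"turn":0,"gripper":55},{"dx":0,"dy":-6,"dz":67,"turn":0,"gripper":55},{"dx":0,"dy":-6,"dz":67,"turn":0,"gripper":55}]'; python3 -c "
from h import *
im=capture('scene');im2=capture('top');go(.5567,.2798,.0725,-8.6)
R=lambda a:cv2.resize(a,None,fx=5,fy=5,interpolation=cv2.INTER_CUBIC)[:,:,::-1]
cv2.imwrite('pics/s3.png',np.hstack([R(im[205:315,340:420]),R(im2[135:245,80:160])]))
s=read_state();p=s['position'];r=s['tcp_rot']
for n in C:print(n,proj(n,[p+r@[0,y,.011] for y in(-.024,.024)]).round(1).tolist())"
```

```text
time_s: 3.4
position: [0.5574, 0.2795, 0.1127]
tcp_rot: [[0.988, -0.153, -0.001], [-0.153, -0.988, -0.001], [-0.001, 0.001, -1.0]]
force: [0.2, -0.1, -0.5]
opening: 0.548
d [-2.1  1.2 41.9] turn -0.0026 yaw -8.75 pos [0.5588 0.2807 0.1144] j6 115.2 F [-0.3 -0.5 -0. ] open 0.5487470731195151 t 3.5
scene [[391.1, 268.1], [370.3, 254.3]]
top [[103.2, 169.2], [125.7, 172.4]]
```

View pics/s3.png

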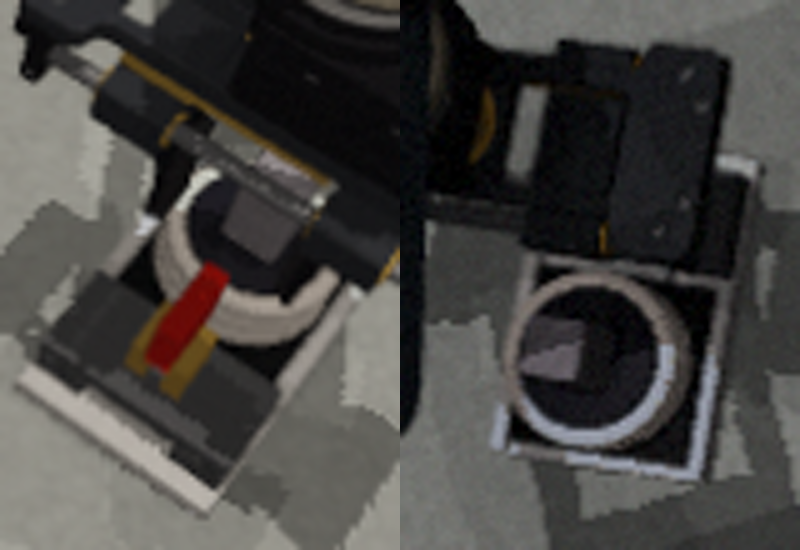

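```bash
python3 -c "
from h import *
s=read_state();p=s['position'];r=s['tcp_rot'];print(p)
V=[]
for n,(a,b,c,d) in dict(scene=(200,310,340,420),top=(125,235,80,160)).items():
    im=capture(n);I=(255*(im/255.)**.45).astype(np.uint8)
    I=cv2.resize(I[a:b,c:d],None,fx=5,fy=5,interpolation=cv2.INTER_CUBIC)[:,:,::-1].copy()
    J=I.copy()
    def bx(x0,x1,y0,y1,z0,z1,col):
        P=np.array([p+r@[x,y,z] for z in(z0,z1) for x,y in((x0,y0),(x1,y0),(x1,y1),(x0,y1))])
        q=((proj(n,P)-[c,a]+.5)*5).astype(np.int32)
        for k in(0,4): cv2.polylines(I,[q[k:k+4]],True,col,1)
        for k in range(4): cv2.line(I,tuple(map(int,q[k])),tuple(map(int,q[k+4])),col,1)
    h=.087*.548/2
    bx(-.0095,.0095,h,h+.015,-.027,.011,(0,255,0));bx(-.0095,.0095,-h-.015,-h,-.027,.011,(0,255,0))
    V.append(I)
cv2.imwrite('pics/s4.png',np.hstack(V))"
```

```text
[0.55882278 0.28066191 0.11442573]
```

View pics/s4.png

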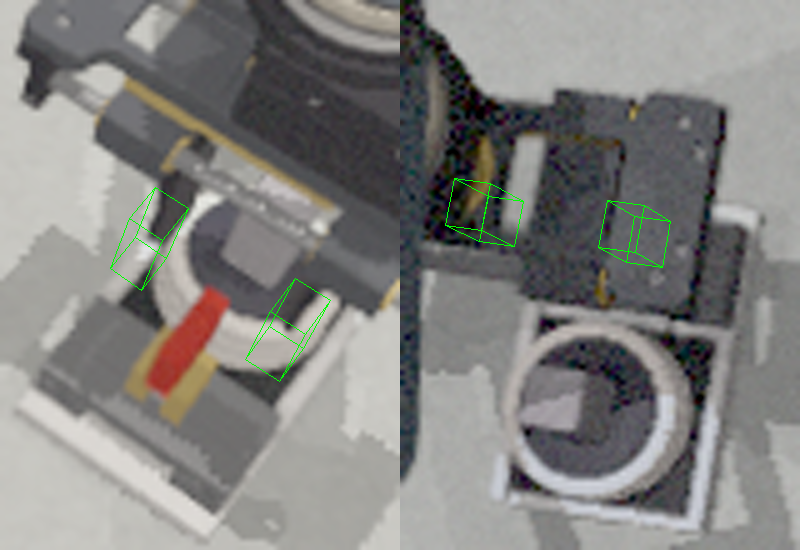

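```bash
python3 -c "
from h import *
s=read_state();r=s['tcp_rot'];p=np.array([.5562,.274,.1794])
for z in(-.059,-.08,-.1):
  for x in(.0375,-.0375,0): print(z,x,((proj('scene',[p+r@[x,y,z] for y in(.095,0,-.095)])-[280,150]+.5)*3).round(0).tolist())
go(.5567,.2798,.09)"
```

```text
-0.059 0.0375 [[176.0, 165.0], [315.0, 253.0], [467.0, 349.0]]
-0.059 -0.0375 [[244.0, 92.0], [379.0, 172.0], [526.0, 260.0]]
-0.059 0 [[211.0, 128.0], [348.0, 211.0], [498.0, 303.0]]
-0.08 0.0375 [[182.0, 143.0], [324.0, 232.0], [481.0, 330.0]]
-0.08 -0.0375 [[251.0, 70.0], [389.0, 151.0], [540.0, 239.0]]
-0.08 0 [[217.0, 106.0], [358.0, 190.0], [511.0, 283.0]]
-0.1 0.0375 [[187.0, 122.0], [333.0, 211.0], [494.0, 310.0]]
-0.1 -0.0375 [[257.0, 47.0], [399.0, 129.0], [554.0, 219.0]]
-0.1 0 [[223.0, 84.0], [367.0, 169.0], [525.0, 263.0]]
d [-1.8  1.7 24.6] turn 0 yaw -8.71 pos [0.5587 0.2812 0.1146] j6 115.2 F [ 0.7 -1.1  0.8] open 0.5492158474368007 t 3.6
```

```bash
python3 -m inch '[{"dx":-2,"dy":1.2,"dz":14,"turn":0,"gripper":55},{"dx":-2,"dy":1.2,"dz":28,"turn":0,"gripper":55},{"dx":-2,"dy":1.2,"dz":36,"turn":0,"gripper":55},{"dx":-2,"dy":1.2,"dz":41,"turn":0,"gripper":55},{"dx":-2,"dy":1.2,"dz":41,"turn":0,"gripper":55},{"dx":-2,"dy":1.2,"dz":41,"turn":0,"gripper":55}]'; python3 -c "
from h import *
go(.5567,.2798,.0725,-8.6)"
```

```text
time_s: 4.2
position: [0.5552, 0.2806, 0.0716]
tcp_rot: [[0.989, -0.151, 0.0], [-0.151, -0.989, 0.0], [0.0, -0.0, -1.0]]
force: [-0.3, 0.3, 0.1]
opening: 0.55
d [ 1.6  0.6 -0.9] turn -0.001 yaw -8.66 pos [0.5552 0.2806 0.0716] j6 115.2 F [-0.3  0.3  0.1] open 0.5504071253358178 t 4.2
```

Nothing touched on the way down. Next I close on the fin.

```bash
python3 -m inch '[{"dx":1,"dy":0,"dz":0,"turn":0,"gripper":30},{"dx":1,"dy":0,"dz":0,"turn":0,"gripper":20},{"dx":1,"dy":0,"dz":0,"turn":0,"gripper":10},{"dx":1,"dy":0,"dz":0,"turn":0,"gripper":0},{"dx":1,"dy":0,"dz":0,"turn":0,"gripper":0},{"dx":1,"dy":0,"dz":0,"turn":0,"gripper":0},{"dx":1,"dy":0,"dz":0,"turn":0,"gripper":0},{"dx":1,"dy":0,"dz":0,"turn":0,"gripper":0}]'
```

```text
time_s: 5.0
position: [0.5559, 0.2803, 0.0716]
tcp_rot: [[0.989, -0.151, -0.0], [-0.151, -0.989, -0.0], [-0.0, 0.0, -1.0]]
force: [0.4, 0.2, 0.4]
opening: 0.011
```

```bash
python3 -c "
from h import *
V=[]
for n,(a,b,c,d) in dict(scene=(200,310,340,420),top=(125,235,80,160)).items():
    im=capture(n);I=(255*(im/255.)**.45).astype(np.uint8)
    V.append(cv2.resize(I[a:b,c:d],None,fx=5,fy=5,interpolation=cv2.INTER_CUBIC)[:,:,::-1])
cv2.imwrite('pics/s5.png',np.hstack(V))
print(read_state()['position'],read_state()['opening'])"
```

```text
[0.55590619 0.28029928 0.07153506] 0.003853598493779298
```

View pics/s5.png

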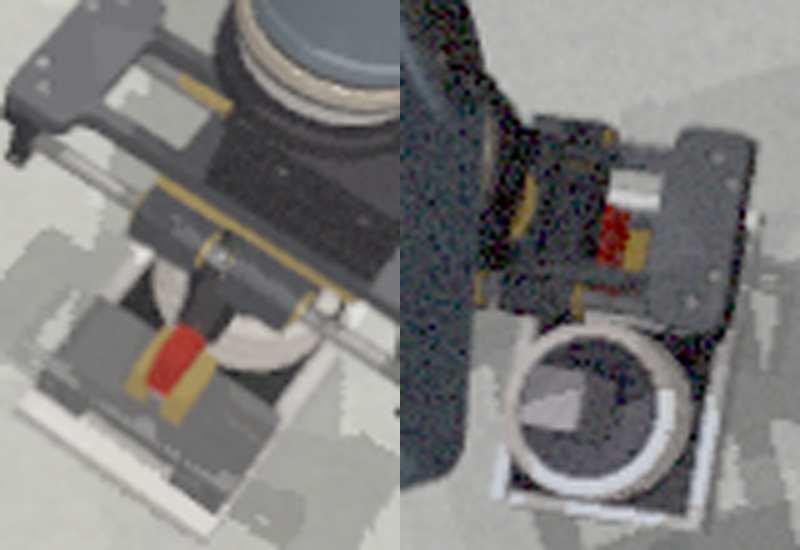

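The view shows the shut fingertips just above the fin's top at crop (200,335), aligned with it sideways. So the tips sit roughly 27 mm higher than the stated tool frame says. I'll probe gently for the fin's top (88 mm) to measure that.

```bash
python3 -m inch '[{"dx":0,"dy":0,"dz":1,"turn":0,"gripper":0},{"dx":0,"dy":0,"dz":2,"turn":0,"gripper":0},{"dx":0,"dy":0,"dz":2,"turn":0,"gripper":0}]'; python3 -c "
from h import *
go(.5567,.2798,.0725,-8.6)"
```

```text
time_s: 5.4
position: [0.5558, 0.2803, 0.0694]
tcp_rot: [[0.989, -0.151, -0.0], [-0.151, -0.989, -0.0], [-0.0, 0.0, -1.0]]
force: [0.4, -0.5, -0.2]
opening: 0.004
d [ 1.   0.3 -3.1] turn -0.001 yaw -8.66 pos [0.5558 0.2803 0.0694] j6 115.2 F [ 0.4 -0.5 -0.2] open 0.00354393805463264 t 5.4
```

```bash
for i in 1; do python3 -m inch '[{"dx":0,"dy":0,"dz":1,"turn":0,"gripper":0},{"dx":0,"dy":0,"dz":2,"turn":0,"gripper":0},{"dx":0,"dy":0,"dz":2,"turn":0,"gripper":0}]'; python3 -m inch '[{"dx":0,"dy":0,"dz":1,"turn":0,"gripper":0},{"dx":0,"dy":0,"dz":2,"turn":0,"gripper":0},{"dx":0,"dy":0,"dz":2,"turn":0,"gripper":0}]'; done
```

```text
time_s: 5.7
position: [0.5558, 0.2803, 0.0674]
tcp_rot: [[0.989, -0.151, -0.0], [-0.151, -0.989, -0.0], [-0.0, 0.0, -1.0]]
force: [0.6, -0.1, 0.1]
opening: 0.005
time_s: 6.0
position: [0.556, 0.2803, 0.0655]
tcp_rot: [[0.989, -0.151, 0.0], [-0.151, -0.989, -0.0], [0.0, 0.0, -1.0]]
force: [0.2, 1.0, 0.4]
opening: 0.005
```

```bash
python3 -m inch '[{"dx":0,"dy":0,"dz":1,"turn":0,"gripper":0},{"dx":0,"dy":0,"dz":2,"turn":0,"gripper":0},{"dx":0,"dy":0,"dz":2,"turn":0,"gripper":0}]'; python3 -c "
from h import *
V=[]
for n,(a,b,c,d) in dict(scene=(215,295,350,410),top=(135,215,80,140)).items():
    im=capture(n);I=(255*(im/255.)**.45).astype(np.uint8)
    V.append(cv2.resize(I[a:b,c:d],None,fx=6.6,fy=6.6,interpolation=cv2.INTER_CUBIC)[:,:,::-1])
    m=mask(im,'red',dict(scene=(378.6,270.3,16,24),top=(118.2,172.6,10,17))[n]);ys,xs=np.nonzero(m);print(n,len(xs),xs.min(),xs.max(),ys.min(),ys.max())
cv2.imwrite('pics/s6.png',np.hstack(V))
go(.5567,.2798,.0725,-8.6)
p=read_state()['position'];print(proj('scene',[[.5567,.2798,.088],p+[0,0,-.011],p]))"
```

```text
time_s: 6.3
position: [0.5561, 0.2804, 0.0653]
tcp_rot: [[0.989, -0.15, 0.001], [-0.15, -0.989, 0.0], [0.001, -0.0, -1.0]]
force: [-2.7, -0.5, 8.6]
opening: 0.004
scene 91 369 380 266 278
top 43 121 125 166 178
d [ 0.7  0.5 -7.2] turn -0.001 yaw -8.66 pos [0.5561 0.2804 0.0653] j6 115.2 F [-3.1 -1.2  9. ] open 0.004780792244952982 t 6.4
[[378.86855142 263.91372566]
 [375.53647905 271.69364607]
 [376.72593202 269.17968059]]
```

View pics/s6.png

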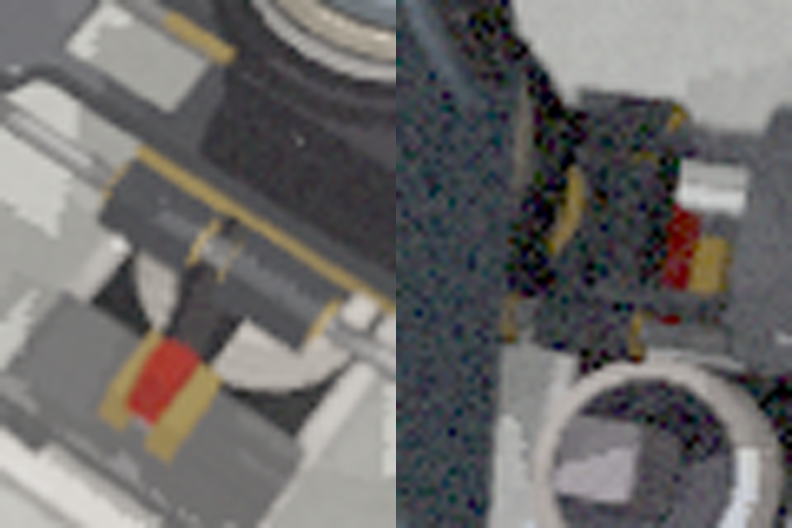

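Contact with the fin's top (9 N) came at TCP z = 65 mm, so the tips are about 22 mm above the TCP rather than 11 mm below it. I'll work with that measured offset: lift, open, then go down with force checks.

```bash
python3 -m inch '[{"dx":0,"dy":0,"dz":-10,"turn":0,"gripper":0},{"dx":0,"dy":0,"dz":-10,"turn":0,"gripper":45},{"dx":0,"dy":0,"dz":-10,"turn":0,"gripper":45},{"dx":0,"dy":0,"dz":-10,"turn":0,"gripper":45},{"dx":0,"dy":0,"dz":-10,"turn":0,"gripper":45},{"dx":0,"dy":0,"dz":-10,"turn":0,"gripper":45},{"dx":0,"dy":0,"dz":0,"turn":0,"gripper":45},{"dx":0,"dy":0,"dz":5,"turn":0,"gripper":45},{"dx":0,"dy":0,"dz":8,"turn":0,"gripper":45},{"dx":0,"dy":0,"dz":8,"turn":0,"gripper":45}]'; python3 -c "
from h import *
go(.5567,.2798,.0405,-8.6)"
```

```text
time_s: 7.4
position: [0.5553, 0.2801, 0.0546]
tcp_rot: [[0.989, -0.151, -0.002], [-0.151, -0.989, -0.001], [-0.002, 0.001, -1.0]]
force: [0.9, -0.1, 0.3]
opening: 0.45
d [ 1.5  0.1 14.1] turn -0.0011 yaw -8.66 pos [0.5553 0.2801 0.0546] j6 115.2 F [ 0.9 -0.1  0.3] open 0.45015720374647056 t 7.4
```

```bash
python3 -m inch '[{"dx":1,"dy":0,"dz":5,"turn":0,"gripper":45},{"dx":1,"dy":0,"dz":10,"turn":0,"gripper":45},{"dx":1,"dy":0,"dz":13,"turn":0,"gripper":45},{"dx":1,"dy":0,"dz":13,"turn":0,"gripper":30},{"dx":1,"dy":0,"dz":13,"turn":0,"gripper":20},{"dx":1,"dy":0,"dz":13,"turn":0,"gripper":10},{"dx":1,"dy":0,"dz":13,"turn":0,"gripper":0},{"dx":1,"dy":0,"dz":13,"turn":0,"gripper":0},{"dx":1,"dy":0,"dz":13,"turn":0,"gripper":0},{"dx":1,"dy":0,"dz":13,"turn":0,"gripper":0}]'
```

```text
time_s: 8.4
position: [0.5567, 0.2779, 0.0428]
tcp_rot: [[0.989, -0.15, -0.001], [-0.15, -0.989, -0.004], [-0.001, 0.004, -1.0]]
force: [-0.4, -6.8, 1.3]
opening: 0.137
```

The opening of 0.137 is about 12 mm, so the fin is held. I'll relieve the side force and lift 20 mm.

```bash
python3 -m inch '[{"dx":0,"dy":2,"dz":0,"turn":0,"gripper":0},{"dx":0,"dy":2,"dz":-5,"turn":0,"gripper":0},{"dx":0,"dy":2,"dz":-10,"turn":0,"gripper":0},{"dx":0,"dy":2,"dz":-15,"turn":0,"gripper":0},{"dx":0,"dy":2,"dz":-20,"turn":0,"gripper":0},{"dx":0,"dy":2,"dz":-20,"turn":0,"gripper":0},{"dx":0,"dy":2,"dz":-20,"turn":0,"gripper":0}]'; python3 -c "
from h import *
go(.5567,.2798,.0405,-8.6)"
```

```text
time_s: 9.1
position: [0.5566, 0.2779, 0.0624]
tcp_rot: [[0.989, -0.15, 0.0], [-0.15, -0.989, -0.001], [0.0, 0.001, -1.0]]
force: [1.7, -3.0, -8.3]
opening: 0.135
d [-0.2 -1.9 21.9] turn -0.0008 yaw -8.65 pos [0.5566 0.2779 0.0624] j6 114.9 F [ 1.7 -3.  -8.3] open 0.13492746414428233 t 9.1
```

```bash
python3 -m inch '[{"dx":0,"dy":0.5,"dz":0,"turn":-0.12,"gripper":0},{"dx":0,"dy":0.5,"dz":0,"turn":-0.24,"gripper":0},{"dx":0,"dy":0.5,"dz":0,"turn":-0.36,"gripper":0},{"dx":0,"dy":0.5,"dz":0,"turn":-0.48,"gripper":0},{"dx":0,"dy":0.5,"dz":0,"turn":-0.6,"gripper":0},{"dx":0,"dy":0.5,"dz":0,"turn":-0.72,"gripper":0},{"dx":0,"dy":0.5,"dz":0,"turn":-0.84,"gripper":0},{"dx":0,"dy":0.5,"dz":0,"turn":-0.96,"gripper":0},{"dx":0,"dy":0.5,"dz":0,"turn":-1.08,"gripper":0},{"dx":0,"dy":0.5,"dz":0,"turn":-1.2,"gripper":0},{"dx":0,"dy":0.5,"dz":0,"turn":-1.31,"gripper":0},{"dx":0,"dy":0.5,"dz":0,"turn":-1.31,"gripper":0}]'; python3 -c "
from h import *
s=read_state();print(s['moment']);go(.5567,.2798,.0405,-8.6)"
```

```text
time_s: 10.3
position: [0.5576, 0.2762, 0.0623]
tcp_rot: [[0.398, 0.917, 0.002], [0.917, -0.398, -0.002], [-0.001, 0.002, -1.0]]
force: [4.4, -5.7, -8.8]
opening: 0.135
[-1.11770219 -0.87790659 -0.01573809]
d [ 3.  -2.3 21.8] turn 1.3115 yaw 66.54 pos [0.5576 0.2762 0.0623] j6 39.7 F [ 4.4 -5.7 -8.8] open 0.13457866168326565 t 10.3
```

```bash
python3 -m inch '[{"dx":0,"dy":0,"dz":2,"turn":0,"gripper":0},{"dx":0,"dy":0,"dz":4,"turn":0,"gripper":0},{"dx":0,"dy":0,"dz":4,"turn":0,"gripper":15},{"dx":0,"dy":0,"dz":4,"turn":0,"gripper":25},{"dx":0,"dy":0,"dz":4,"turn":0,"gripper":45},{"dx":0,"dy":0,"dz":4,"turn":0,"gripper":45},{"dx":0,"dy":0,"dz":4,"turn":0,"gripper":45},{"dx":0,"dy":0,"dz":-30,"turn":0,"gripper":45},{"dx":0,"dy":0,"dz":-70,"turn":0,"gripper":45},{"dx":0,"dy":0,"dz":-70,"turn":0,"gripper":45}]'; python3 -c "
from h import *
yaw=-.15;k=np.array([.5567,.2785]);o=k-.066*np.array([np.cos(yaw),np.sin(yaw)]);print(o)
go(*o,.13,81.4)"
```

```text
time_s: 11.3
position: [0.5605, 0.2794, 0.1383]
tcp_rot: [[0.4, 0.916, 0.011], [0.916, -0.4, 0.004], [0.008, 0.009, -1.0]]
force: [0.4, 0.2, 0.2]
opening: 0.451
[0.49144111 0.28836292]
d [-19.5 -67.    7.6] turn -0.2615 yaw 66.42 pos [0.5605 0.2794 0.1383] j6 39.8 F [0.4 0.2 0.2] open 0.4505391062253573 t 11.3
```

```bash
python3 -m inch '[{"dx":-20,"dy":-67,"dz":0,"turn":1.31,"gripper":55},{"dx":-20,"dy":-67,"dz":0,"turn":1.31,"gripper":55},{"dx":-20,"dy":-67,"dz":0,"turn":1.31,"gripper":55},{"dx":-20,"dy":-67,"dz":0,"turn":1.31,"gripper":55},{"dx":-20,"dy":-67,"dz":0,"turn":1.31,"gripper":55},{"dx":-20,"dy":-67,"dz":0,"turn":1.31,"gripper":55},{"dx":-20,"dy":-67,"dz":0,"turn":1.31,"gripper":55},{"dx":-20,"dy":-67,"dz":0,"turn":1.31,"gripper":55},{"dx":-20,"dy":-67,"dz":0,"turn":1.31,"gripper":55},{"dx":-20,"dy":-67,"dz":0,"turn":1.31,"gripper":55},{"dx":-20,"dy":-67,"dz":0,"turn":1.31,"gripper":55}]'; python3 -c "
from h import *
V=[]
for n,(a,b,c,d) in dict(scene=(200,310,340,420),top=(135,245,80,160)).items():
    im=capture(n);I=(255*(im/255.)**.45).astype(np.uint8)
    V.append(cv2.resize(I[a:b,c:d],None,fx=5,fy=5,interpolation=cv2.INTER_CUBIC)[:,:,::-1])
cv2.imwrite('pics/s7.png',np.hstack(V));go(.4914,.2884,.0495,-8.6)"
```

```text
time_s: 12.4
position: [0.4867, 0.2862, 0.1323]
tcp_rot: [[0.989, -0.148, -0.001], [-0.148, -0.989, -0.0], [-0.001, 0.0, -1.0]]
force: [-0.2, -0.4, -0.0]
opening: 0.548
d [ 4.1 -2.8 82.9] turn 0.0006 yaw -8.57 pos [0.487  0.2862 0.1324] j6 117.7 F [ 0.4  0.2 -1. ] open 0.5490123869652733 t 12.5
```

View pics/s7.png

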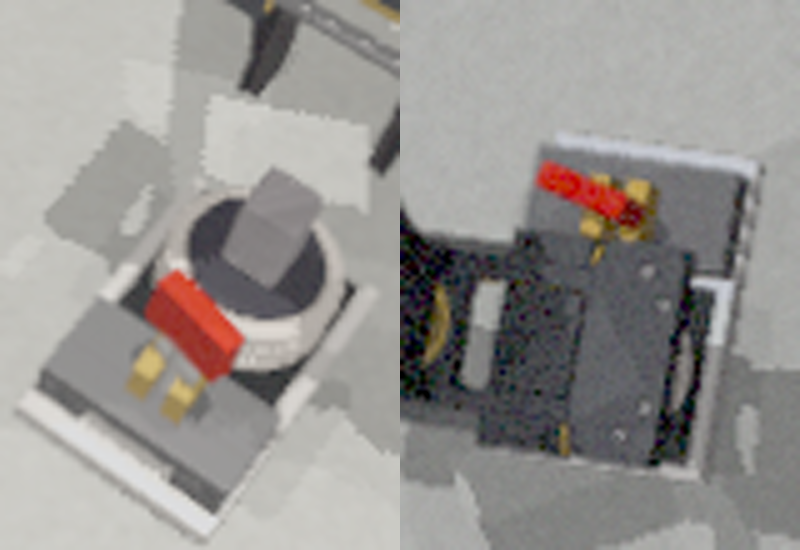

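The knob is raised and turned across the bridge at scene crop (195,325), so it is latched. The post is free at crop (275,225). I'll descend on the post with force checks.

```bash
python3 -m inch '[{"dx":4,"dy":-2.5,"dz":20,"turn":0,"gripper":55},{"dx":4,"dy":-2.5,"dz":40,"turn":0,"gripper":55},{"dx":4,"dy":-2.5,"dz":50,"turn":0,"gripper":55},{"dx":4,"dy":-2.5,"dz":57,"turn":0,"gripper":55},{"dx":4,"dy":-2.5,"dz":62,"turn":0,"gripper":55},{"dx":4,"dy":-2.5,"dz":66,"turn":0,"gripper":55},{"dx":4,"dy":-2.5,"dz":66,"turn":0,"gripper":55}]'; python3 -c "
from h import *
go(.4914,.2884,.0495,-8.6)"
```

```text
time_s: 13.2
position: [0.4914, 0.2881, 0.0665]
tcp_rot: [[0.989, -0.151, -0.0], [-0.151, -0.989, -0.0], [-0.0, 0.0, -1.0]]
force: [0.2, 0.3, -0.3]
opening: 0.546
d [-0.1 -0.3 17. ] turn -0.001 yaw -8.66 pos [0.4914 0.2881 0.0665] j6 117.8 F [ 0.2  0.3 -0.3] open 0.5461381559552635 t 13.2
```

```bash
python3 -m inch '[{"dx":0,"dy":0,"dz":5,"turn":0,"gripper":55},{"dx":0,"dy":0,"dz":10,"turn":0,"gripper":55},{"dx":0,"dy":0,"dz":15,"turn":0,"gripper":55},{"dx":0,"dy":0,"dz":15,"turn":0,"gripper":45},{"dx":0,"dy":0,"dz":15,"turn":0,"gripper":35},{"dx":0,"dy":0,"dz":15,"turn":0,"gripper":25},{"dx":0,"dy":0,"dz":15,"turn":0,"gripper":15},{"dx":0,"dy":0,"dz":15,"turn":0,"gripper":15},{"dx":0,"dy":0,"dz":15,"turn":0,"gripper":15}]'; python3 -c "
from h import *
go(.4914,.2884,.0515,-8.6);print(read_state()['moment'])"
```

```text
time_s: 14.1
position: [0.4916, 0.288, 0.0517]
tcp_rot: [[0.989, -0.151, 0.0], [-0.151, -0.989, 0.0], [0.0, -0.0, -1.0]]
force: [-0.4, -0.4, 0.2]
opening: 0.298
d [-0.2 -0.4  0.2] turn -0.0011 yaw -8.66 pos [0.4916 0.288  0.0517] j6 117.8 F [-0.4 -0.4  0.2] open 0.2978053482405763 t 14.1
[ 0.03573359 -0.00522649  0.01493665]
```

The post is gripped (0.298 is about 26 mm) with almost no side force. I'll slide the stand out along its own -x.

```bash
python3 -m inch '[{"dx":0,"dy":0,"dz":-1,"turn":0,"gripper":10},{"dx":-3,"dy":0,"dz":-1,"turn":0,"gripper":10},{"dx":-6,"dy":0,"dz":-1,"turn":0,"gripper":10},{"dx":-10,"dy":0,"dz":-1,"turn":0,"gripper":10},{"dx":-15,"dy":0,"dz":-1,"turn":0,"gripper":10},{"dx":-20,"dy":0,"dz":-1,"turn":0,"gripper":10},{"dx":-20,"dy":0,"dz":-1,"turn":0,"gripper":10}]'; python3 -c "
from h import *
go(.4914,.2884,.0515,-8.6);print(read_state()['moment'])"
```

```text
time_s: 14.8
position: [0.4702, 0.291, 0.0524]
tcp_rot: [[0.989, -0.15, -0.002], [-0.15, -0.989, -0.001], [-0.002, 0.001, -1.0]]
force: [0.1, -0.1, -3.2]
opening: 0.3
d [21.4 -0.6  0.9] turn -0.0005 yaw -8.63 pos [0.4702 0.291  0.0524] j6 118.8 F [ 0.1 -0.1 -3.2] open 0.2999862639379678 t 14.8
[0.05439853 0.04211883 0.02067865]
```

```bash
python3 -m inch '[{"dx":-5,"dy":0,"dz":0,"turn":0,"gripper":10},{"dx":-11,"dy":0,"dz":0,"turn":0,"gripper":10},{"dx":-17,"dy":0,"dz":0,"turn":0,"gripper":10},{"dx":-23,"dy":0,"dz":0,"turn":0,"gripper":10},{"dx":-29,"dy":0,"dz":0,"turn":0,"gripper":10},{"dx":-35,"dy":0,"dz":0,"turn":0,"gripper":10},{"dx":-40,"dy":0,"dz":0,"turn":0,"gripper":10},{"dx":-43,"dy":0,"dz":0,"turn":0,"gripper":10},{"dx":-43,"dy":0,"dz":0,"turn":0,"gripper":10}]'; python3 -c "
from h import *
go(.4914,.2884,.0515,-8.6);print(read_state()['moment'])"
```

```text
time_s: 15.7
position: [0.4286, 0.2976, 0.0526]
tcp_rot: [[0.989, -0.15, -0.0], [-0.15, -0.989, -0.0], [-0.0, 0.0, -1.0]]
force: [-0.9, -0.4, -4.4]
opening: 0.292
d [63.5 -0.3  1. ] turn -0.0007 yaw -8.64 pos [0.4286 0.2976 0.0526] j6 121.1 F [-0.9 -0.4 -4.4] open 0.2921770759959584 t 15.7
[ 0.02844755 -0.00442036  0.00499004]
```

```bash
python3 -m inch '[{"dx":0,"dy":0,"dz":-5,"turn":0,"gripper":10},{"dx":0,"dy":0,"dz":-12,"turn":0,"gripper":10},{"dx":0,"dy":0,"dz":-25,"turn":0,"gripper":10},{"dx":0,"dy":0,"dz":-40,"turn":0,"gripper":10},{"dx":0,"dy":0,"dz":-55,"turn":0,"gripper":10},{"dx":0,"dy":0,"dz":-65,"turn":0,"gripper":10},{"dx":0,"dy":0,"dz":-70,"turn":0,"gripper":10},{"dx":0,"dy":0,"dz":-70,"turn":0,"gripper":10}]'; python3 -c "
from h import *
V=[]
for n,(a,b,c,d) in dict(scene=(150,310,330,430),top=(125,285,60,160)).items():
    im=capture(n);I=(255*(im/255.)**.6).astype(np.uint8)
    V.append(cv2.resize(I[a:b,c:d],None,fx=3.7,fy=3.7,interpolation=cv2.INTER_CUBIC)[:,:,::-1])
cv2.imwrite('pics/s8.png',np.hstack(V));go(.525,-.002,.122)"
```

```text
time_s: 16.5
position: [0.4297, 0.2977, 0.1234]
tcp_rot: [[0.989, -0.151, 0.002], [-0.151, -0.989, 0.001], [0.002, -0.001, -1.0]]
force: [-0.5, -0.1, -3.7]
opening: 0.294
d [140.2 281.4   0.3] turn 0 yaw -8.67 pos [0.4289 0.2973 0.1223] j6 121.1 F [ 0.5 -0.3 -2.6] open 0.29503078440952457 t 16.6
```

View pics/s8.png

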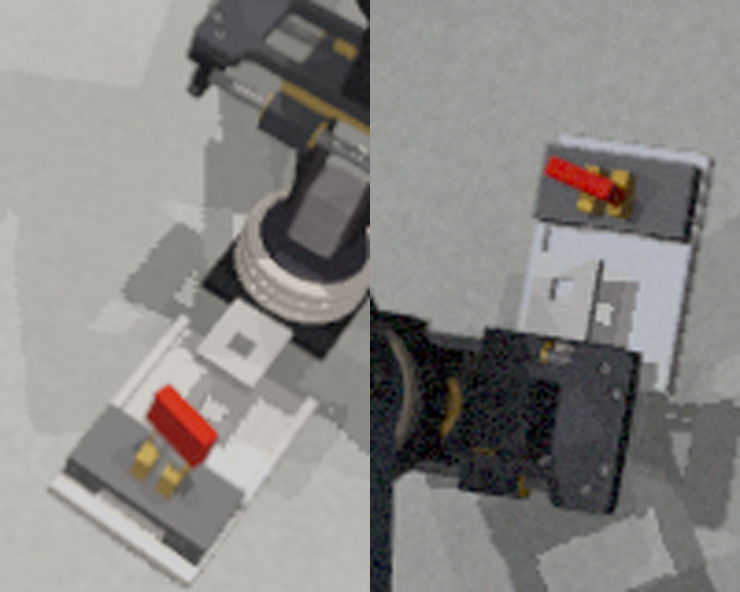

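The stand is lifted clear and level, with its tongue free at crop (245,345), and the knob is still latched at (182,425). I'll carry it to the pad.

```bash
python3 -m inch '[{"dx":5,"dy":10,"dz":0,"turn":0,"gripper":10},{"dx":15,"dy":30,"dz":0,"turn":0,"gripper":10},{"dx":30,"dy":60,"dz":0,"turn":0,"gripper":10},{"dx":46,"dy":92,"dz":0,"turn":0,"gripper":10},{"dx":62,"dy":124,"dz":0,"turn":0,"gripper":10},{"dx":78,"dy":156,"dz":0,"turn":0,"gripper":10},{"dx":94,"dy":188,"dz":0,"turn":0,"gripper":10},{"dx":110,"dy":220,"dz":0,"turn":0,"gripper":10},{"dx":123,"dy":246,"dz":0,"turn":0,"gripper":10},{"dx":132,"dy":265,"dz":0,"turn":0,"gripper":10},{"dx":138,"dy":277,"dz":0,"turn":0,"gripper":10},{"dx":140,"dy":281,"dz":0,"turn":0,"gripper":10}]'; python3 -m inch '[{"dx":0,"dy":0,"dz":0,"turn":0,"gripper":10},{"dx":0,"dy":0,"dz":0,"turn":0,"gripper":10}]' ; python3 -c "
from h import *
go(.525,-.002,.0457)"
```

```text
time_s: 17.8
position: [0.5254, -0.003, 0.1221]
tcp_rot: [[0.988, -0.153, -0.001], [-0.153, -0.988, -0.0], [-0.001, 0.0, -1.0]]
force: [-0.1, 0.4, -2.8]
opening: 0.302
time_s: 18.0
position: [0.5245, -0.0004, 0.1223]
tcp_rot: [[0.989, -0.15, -0.001], [-0.15, -0.989, 0.001], [-0.001, -0.0, -1.0]]
force: [-0.1, 0.5, -3.0]
opening: 0.291
d [ 0.9  1.5 76.6] turn 0 yaw -8.62 pos [ 5.245e-01 -4.000e-04  1.223e-01] j6 86.3 F [-0.1  0.5 -3. ] open 0.29115585712289116 t 18.0
```

Lowering to about 4 mm above the pad, then checking the centring in both cameras.

```bash
python3 -m inch '[{"dx":1,"dy":1.5,"dz":8,"turn":0,"gripper":10},{"dx":1,"dy":1.5,"dz":20,"turn":0,"gripper":10},{"dx":1,"dy":1.5,"dz":35,"turn":0,"gripper":10},{"dx":1,"dy":1.5,"dz":50,"turn":0,"gripper":10},{"dx":1,"dy":1.5,"dz":60,"turn":0,"gripper":10},{"dx":1,"dy":1.5,"dz":67,"turn":0,"gripper":10},{"dx":1,"dy":1.5,"dz":71,"turn":0,"gripper":10},{"dx":1,"dy":1.5,"dz":72,"turn":0,"gripper":10},{"dx":1,"dy":1.5,"dz":72,"turn":0,"gripper":10}]'; python3 -c "
from h import *
V=[];s=read_state();p=s['position']
for n,(a,b,c,d) in dict(scene=(150,270,215,325),top=(140,260,195,305)).items():
    im=capture(n);I=(255*(im/255.)**.6).astype(np.uint8)
    I=cv2.resize(I[a:b,c:d],None,fx=3.6,fy=3.6,interpolation=cv2.INTER_CUBIC)[:,:,::-1].copy()
    z=.006+p[2]-.0457
    for P,col in((box(p[0],p[1],z,-.15,.08,.08,0)[[0,2,6,4]],(0,255,0)),(box(p[0],p[1],z+.091,-.15,.026,.026,0)[[0,2,6,4]],(0,255,255)),(cyl(.525,-.002,.075,.006,.006)[::2],(0,0,255))):
        cv2.polylines(I,[((proj(n,P)-[c,a]+.5)*3.6).astype(np.int32)],True,col,1)
    V.append(I)
cv2.imwrite('pics/s9.png',np.hstack(V));go(.525,-.002,.0457)"
```

```text
time_s: 18.9
position: [0.5263, -0.003, 0.0507]
tcp_rot: [[0.989, -0.151, 0.0], [-0.151, -0.989, -0.0], [0.0, 0.0, -1.0]]
force: [-0.2, 0.1, -2.2]
opening: 0.293
d [-1.7 -0.8  5.3] turn 0 yaw -8.66 pos [ 0.5265 -0.003   0.051 ] j6 86.2 F [ 0.2 -0.2 -3.2] open 0.2983276809958081 t 19.0
```

View pics/s9.png

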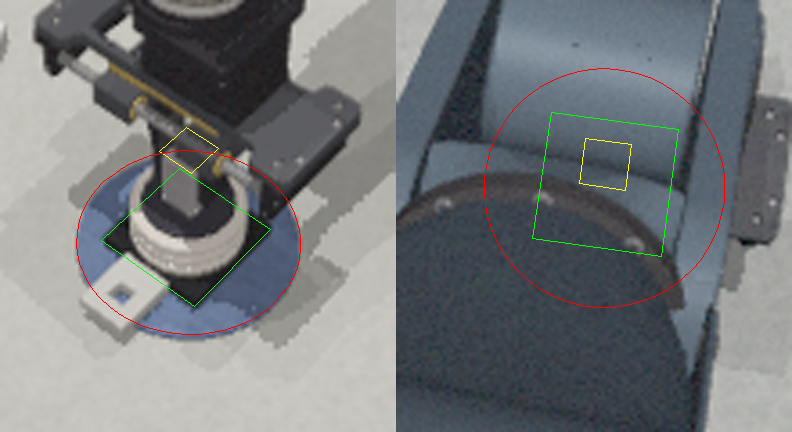

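The scene overlay fits the plate (corners near (104,240), (195,305), (270,230)) and the stand is centred on the pad. The top view is blocked by the arm. Next I set the stand down gently.

```bash
python3 -m inch '[{"dx":-1,"dy":-1,"dz":1,"turn":0,"gripper":10},{"dx":-1,"dy":-1,"dz":2,"turn":0,"gripper":10},{"dx":-1,"dy":-1,"dz":3,"turn":0,"gripper":10},{"dx":-1,"dy":-1,"dz":4,"turn":0,"gripper":10},{"dx":-1,"dy":-1,"dz":4,"turn":0,"gripper":10},{"dx":-1,"dy":-1,"dz":4,"turn":0,"gripper":10}]'; python3 -c "
from h import *
go(.525,-.002,.0457)"
```

```text
time_s: 19.6
position: [0.5252, -0.0019, 0.0465]
tcp_rot: [[0.989, -0.151, -0.0], [-0.151, -0.989, 0.0], [-0.0, -0.0, -1.0]]
force: [0.1, -0.3, -3.6]
opening: 0.294
d [-0.2  0.2  0.8] turn 0 yaw -8.67 pos [ 0.5252 -0.0019  0.0465] j6 86.3 F [ 0.1 -0.3 -3.6] open 0.2937776572254203 t 19.6
```

```bash
python3 -m inch '[{"dx":0,"dy":0,"dz":0.5,"turn":0,"gripper":10},{"dx":0,"dy":0,"dz":1,"turn":0,"gripper":10},{"dx":0,"dy":0,"dz":1,"turn":0,"gripper":10}]';python3 -m inch '[{"dx":0,"dy":0,"dz":0.5,"turn":0,"gripper":10},{"dx":0,"dy":0,"dz":0.7,"turn":0,"gripper":10},{"dx":0,"dy":0,"dz":0.7,"turn":0,"gripper":10}]'
```

```text
time_s: 19.9
position: [0.5252, -0.0019, 0.0457]
tcp_rot: [[0.989, -0.151, 0.0], [-0.151, -0.989, -0.0], [0.0, 0.0, -1.0]]
force: [-0.2, -0.6, -0.9]
opening: 0.294
time_s: 20.2
position: [0.5253, -0.0019, 0.0457]
tcp_rot: [[0.989, -0.151, 0.0], [-0.151, -0.989, -0.0], [0.0, 0.0, -1.0]]
force: [-2.3, -0.7, 6.0]
opening: 0.295
```

It is on the pad (6 N), so I release and retreat.

```bash
python3 -m inch '[{"dx":0,"dy":0,"dz":-0.5,"turn":0,"gripper":30},{"dx":0,"dy":0,"dz":-0.5,"turn":0,"gripper":35},{"dx":0,"dy":0,"dz":-0.5,"turn":0,"gripper":45},{"dx":0,"dy":0,"dz":-0.5,"turn":0,"gripper":55},{"dx":0,"dy":0,"dz":-0.5,"turn":0,"gripper":55},{"dx":0,"dy":0,"dz":-0.5,"turn":0,"gripper":55},{"dx":0,"dy":0,"dz":-15,"turn":0,"gripper":55},{"dx":0,"dy":0,"dz":-40,"turn":0,"gripper":55},{"dx":0,"dy":0,"dz":-80,"turn":0,"gripper":55},{"dx":0,"dy":0,"dz":-120,"turn":0,"gripper":55},{"dx":0,"dy":0,"dz":-150,"turn":0,"gripper":55},{"dx":0,"dy":0,"dz":-150,"turn":0,"gripper":55}]'; python3 -m inch '[{"dx":0,"dy":-45,"dz":0,"turn":0,"gripper":55},{"dx":0,"dy":-90,"dz":0,"turn":0,"gripper":55},{"dx":0,"dy":-135,"dz":0,"turn":0,"gripper":55},{"dx":0,"dy":-180,"dz":0,"turn":0,"gripper":55},{"dx":0,"dy":-225,"dz":0,"turn":0,"gripper":55},{"dx":0,"dy":-250,"dz":0,"turn":0,"gripper":55},{"dx":0,"dy":-250,"dz":0,"turn":0,"gripper":55},{"dx":0,"dy":-250,"dz":0,"turn":0,"gripper":55}]'; python3 -c "
from h import *
V=[]
for n in('scene','top'):
    im=capture(n);V.append(im[130:300,165:455] if n=='scene' else im[120:290,110:400])
cv2.imwrite('pics/s10.png',cv2.resize(np.vstack(V),None,fx=1.75,fy=1.75,interpolation=cv2.INTER_CUBIC)[:,:,::-1])
print(read_state()['qvel'])"
```

```text
time_s: 21.4
position: [0.5285, -0.0024, 0.1993]
tcp_rot: [[0.989, -0.151, 0.01], [-0.151, -0.989, -0.002], [0.01, 0.001, -1.0]]
force: [0.4, -0.3, -0.5]
opening: 0.551
time_s: 22.2
position: [0.5618, 0.2453, 0.1934]
tcp_rot: [[0.989, -0.149, -0.003], [-0.149, -0.989, -0.001], [-0.002, 0.002, -1.0]]
force: [-0.4, 0.1, -0.2]
opening: 0.546
[-0.70168284 -0.45870628 -0.16018955  0.26186545  0.02205112  0.09624428]
```

View pics/s10.png

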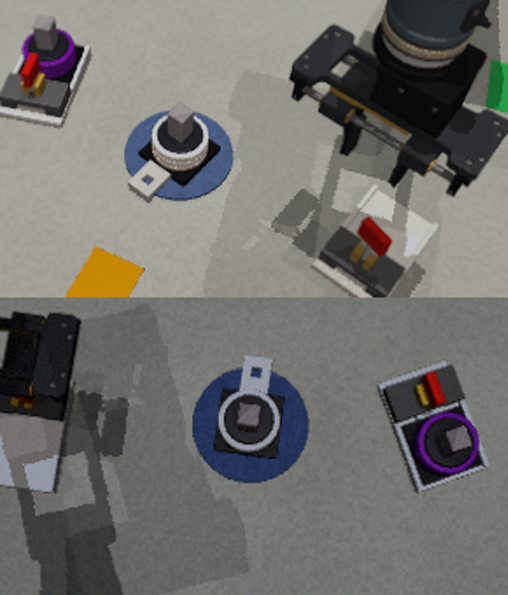

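The stand is upright in the middle of the pad: in the top half, the plate is at (249,423) and the pad centre at (251,424). The white dock's knob is still raised and crosswise, the purple stand is undisturbed, and the gripper is clear.

```bash
python3 -c "
from rig import *
print(hand_in())"
```

```text
the job is handed in; nothing more can be done
None
```

The white-bangle stand is now upright in the middle of the blue pad, and the job is handed in after about 22 s of robot time. I lifted the white dock's knob about 20 mm, twisted it 75° and let it latch. Then I slid the stand out about 63 mm, lifted it clear and set it down with about 6 N of contact force.

**Last checks:**
- **Placement:** in the final top view the stand's plate is within about 2 mm of the pad's centre.
- **Knob and other stand:** the knob still stands raised and crosswise. The purple stand is undisturbed in its dock.
- **Gripper:** it is open and well clear of everything.

**What disagreed:**
- **Fingertips:** they sit about 22 mm above the reported tool point, not 11 mm below it. My first close on the knob therefore met air. I measured the offset by touching the top of the knob with about 9 N and used it from then on.
- **Cameras:** the two disagreed by about 3 mm on the pad's position, so I aimed between them.
- **Refused move:** one move command was rejected for missing keys; nothing moved.
- **Pictures:** I viewed 12, two over the budget of 10.

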